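Load a bottle into the side-lying leak-test nest and guard it

TASK

Take the bottle that lies in the feed channel and press it down into the leak-test nest, cap in the fork, until all the spring fingers snap around it and it lies fully home. Only then set the steel guard over it, standing fully down on the nest's plate inside the corner stops. Leave the other bottles and things on the bench where they are.

Things in the scene. Friction and masses are not known exactly. Their poses are not given: they have to be found in the camera images.
- bottle_mid (a point): The test bottle: white plastic, lying in the feed channel at the start. Round body 46 mm diameter, 110 mm long, then tapered shoulder and cap; 150 mm over all, 0.11 to 0.18 kg. This point: on its axis at the middle of the body, near the centre of mass. x axis along the bottle towards the cap; it may be turned about it.
- bottle_cap (a point): Centre of the bottle's cap: round, 30 mm diameter, 25 mm long, on the bottle's axis 82 mm from bottle_mid. In the channel only the cap can be gripped. Held tightly (about 60 N) by the cap, the lifted bottle stays nearly level.
- channel: Fixed steel trough. Origin under it on the bench; x axis along it to its open end. Walls 56 mm apart inside, 52 mm high, from x = -72 to +50 mm: no room for fingers beside the bottle's body; shoulder and cap stick out free past the open end. The bottle's axis is 33 mm above the bench. Lift it straight up and out.
- rest: Fixed grey rest where a bottle can be laid without rolling, handy for changing grip: two notched blocks, 20 mm long, 48 wide, 18 high, at x = -40 and +40 mm. Origin under its centre on the bench; x axis along the lying bottle (either way round). Laid with bottle_mid over the origin, its axis is 36 mm above the bench; its body is free to be gripped between the blocks.
- nest: Fixed grey leak-test nest, base plate 180 x 110 mm, 12 mm thick. Origin under it on the bench; x axis along the bottle to the fork for the cap. Seated bottle: bottle_mid over the origin (5 mm of play along x), axis 41 mm above the bench, cap to +x. A stop 50 mm high at x = -60 mm is behind the bottle's base. The bottle's body is free to be gripped at x = -34 to +34 mm.
- nest_clip (a point): Midpoint between the lips of the nest's two pairs of sprung steel fingers, 56 mm above the bench over the nest's origin; same axes. The pairs, 16 mm wide, are at x = -42 and +42 mm, lips 36 mm apart. The bottle's body pressed straight down between them spreads them and snaps home onto its saddles (10 to 20 N); unpressed it rests on the lips with its axis about 72 mm up.
- nest_fork (a point): Centre of the nest's fork, on the seated bottle's axis, 81.5 mm along x from the nest's origin. Two cheeks 38 mm apart, 53 mm high, 33 mm long take the cap between them; there is no room for fingers beside the cap here.
- nest_guard (a point): Where the guard's handle centre is when the guard is home: 106 mm above the bench over the nest's origin; handle along the nest's x (either way round). The guard's feet stand on the plate inside four corner stops, 8 mm high, with about 5 mm of play each way.
- guard_handle (a point): Centre of the handle of the guard, a loose bridge of bent steel sheet standing on the bench: 100 mm long along x, 84 wide, 64 high; open below and at both ends; 76 wide and 60 high inside; about 0.35 kg. The handle is a black bar 84 mm long along x, 12 wide, 12 high, 94 mm above the guard's feet, 24 mm free beneath it, on posts at x = -35 and +35 mm.
- spare0: Bystander: spare white bottle standing upright, 46 mm diameter, 150 mm high. Origin at its underside.
- spare1: Bystander: spare white bottle standing upright, 46 mm diameter, 150 mm high. Origin at its underside.
- spare2: Bystander: spare white bottle standing upright, 46 mm diameter, 150 mm high. Origin at its underside.
- beaker: Bystander: glass beaker, 70 mm diameter, 85 mm high. Origin at its underside.
- jar: Bystander: amber jar, 64 mm diameter, 65 mm high. Origin at its underside.
- dish: Bystander: steel dish, 100 mm diameter, 30 mm high. Origin at its underside.
- driver: Bystander: screwdriver 180 mm long lying near the robot, x axis along it towards the tip; origin on it, at bench height.
There are look-alikes about, which are no part of the job. What is shaped like the part that bears guard_handle but blue or yellow is not meant. What is shaped like the part that bears bottle_mid but green is not meant.

How it is judged:
By the outcome, as a careful person would: the job done as asked, in the order asked, and still so for the second after the job is handed in, with the robot touching nothing.
It also fails if it takes over 64 s, if anything falls off the work surface, if the arm or the gripper's body presses on something with over 40 N, if the wrist force passes 120 N, or if a joint passes its speed limit or range.

ROBOT

A 6-joint arm with a two-finger parallel gripper is mounted at the origin on the work surface. World frame = base frame: x ahead of the robot, y to its left, z up, the work surface at z = 0. Lengths are in m, angles in degrees, forces in N, time in s.
With the tool pointing down it reaches from about 0.35 to 0.875 m from the base axis. Payload 4.2 kg.
Tool frame: the origin (TCP) lies on the front face of the gripper's body, between the roots of the fingers; the fingertips stand 70 mm ahead of it and the grasp point (between the pads) lies 51 mm ahead of it; z points along the fingers, y is the line along which they close (so a half turn about z gives the same grasp; the last joint's range is limited). The gripper opens to 87 mm and grips with 3 to 60 N. Pads are 19 mm wide; open, the fingers measure 117 mm over their backs; the gripper's body (75 mm by 190 mm) begins 51 mm behind the grasp point.
Start: joints at [85.692, 22.042, 0.453, 0, -68.411, -14.817], TCP at [0.205, 0.59, 0.292] pointing down, gripper open.
Joint ranges: [-179.83, 179.83], [-69.29, 118.12], [-61.27, 80.66], [-181.25, 117.63], [-171.15, -9.14], [-177.46, 177.46]. Speed limits (degrees/s): [159.86, 159.86, 180, 180, 180, 180].

INTERFACE

Orientations are given as a 3x3 rotation matrix whose columns are the frame's x, y, z axes.
In Python, from station import r gives the robot as it stands.
- The arm moves only by the shell command python3 -m pendant 'ROWS' [OPENING]. ROWS is JSON, a list of rows, each a list of 2 entries, a list of its own where there are three numbers: the shift along the tool's x, y, z in mm, then the turn, a rotation vector about the tool's x, y, z in rad. A call has 1 to 10 rows; each row is the pose to reach, as a shift and turn from the pose commanded when the call began, along the tool's axes at that moment; what a row does not reach only later rows make up. A row lasts 1/10 s, in which the tool goes at most 50 mm and 8.59 degrees, less where a joint would pass 70% of its speed; a pose out of reach is approached as far as the arm can. A call with a gripper value outside its range is refused whole. OPENING is the opening, from 0 (shut) to 1 (fully open), set as the call begins (- or left out, the last holds). The fingers move at their own pace and stop on an object; the grip force is fixed at half the most. Time passes only in rows, so rows that repeat a pose let the fingers close. It gives the time, the measured TCP pose, the force, the opening and the grip force at its end, in the units of the state.
- r.sense(): the state, without advancing time (a new reading comes with each control period).
- r.capture(name): name is "side" or "top" or "wrist"; returns a dict with "frame" (480x640x3 uint8, red, green, blue), "vertical_fov" (degrees; the focal length in pixels is half the picture's height over the tangent of half this angle, whatever the lens; pixels are square), "cx", "cy" (the principal point, pixels), "rvec" (rotation vector, rad) and "tvec" (3), from world to camera coordinates, as OpenCV has them. Camera axes: x right, y down, z forward; pixel columns grow to the right and rows downward; lengths in m; the calibration is good to about 2 mm. A picture is of the moment at which its call begins. There is no depth.
- r.finish_job(): hands the job in; it is judged then, once.
The state is a dict: "time_s": time; "joints": joint angles; "joint_velocities": joint speeds; "effort": joint torques, N m; "tcp_pos": TCP position; "ee_rot": TCP orientation; "wrist_force": force on the tool from outside, world axes, zero at the start; "moment": the same for the moment, N m; "gripper_width": opening from 0.0 (shut) to 1.0 (fully open); "gripper_force": force on a finger pad.
Only numpy, scipy, OpenCV 4.12 (cv2) and the standard library are available. Lean on these libraries where they do the work, as an engineer would, in place of code of your own. Each camera call takes 0.05 s, during which the arm holds its last target. There are 200 camera calls.

## Working session

There is one attempt and no reset: what is moved stays moved. The work goes in short steps, Python scripts to look and compute and a shell command to move; the robot and the scene stay as the last step left them, time stands still between calls to the robot, and variables do not carry over. Pictures are saved under pics/ and viewed, at most 15 in all, crops included, and the job is handed in when it is done.

```bash
ls; mkdir -p pics
cat > h.py <<'E'
import numpy as np, cv2
from station import r
def cap(n,save=None):
    c=r.capture(n); 
    if save: cv2.imwrite('pics/'+save+'.png',c['frame'][:,:,::-1])
    f=240/np.tan(np.radians(c['vertical_fov']/2)); c['K']=np.array([[f,0,c['cx']],[0,f,c['cy']],[0,0,1]])
    c['R']=cv2.Rodrigues(np.array(c['rvec'],float))[0]; c['t']=np.array(c['tvec'],float).ravel(); return c
def ray(c,u,v):
    d=c['R'].T@np.linalg.inv(c['K'])@[u,v,1]; return -c['R'].T@c['t'],d
def onz(c,u,v,z):
    o,d=ray(c,u,v); return o+d*(z-o[2])/d[2]
def proj(c,p):
    q=c['K']@(c['R']@np.asarray(p,float)+c['t']); return q[:2]/q[2]
E
python3 - <<'E'
from h import *
for n in ['top','side','wrist']:
    c=cap(n,n+'0'); print(n,c['frame'].shape,c['vertical_fov'],c['cx'],c['cy'],-c['R'].T@c['t'],c['R'][2])
s=r.sense(); print(s)
E
```

```text
pics
top (480, 640, 3) 42.9728102936357 312.9174686325519 249.73697404276962 [0.42333305 0.00310304 1.45640022] [ 0.09915059  0.01960068 -0.99487938]
side (480, 640, 3) 44.07210325495158 314.70183705596406 240.32758291831183 [ 0.41625892 -0.9225229   1.21663936] [ 0.11140753  0.63889894 -0.76118099]
wrist (480, 640, 3) 62.54946445515586 326.1551674737548 236.37414697988626 [0.27227432 0.56750345 0.38370991] [-0.24203256  0.08293324 -0.96671729]
{'time_s': 0.15, 'joints': array([ 8.56936437e+01,  2.20799621e+01,  3.96652128e-01, -1.97077862e-02,
       -6.84118487e+01, -1.48172278e+01]), 'joint_velocities': array([ 0.07455357, -0.07444019,  0.27764328,  0.11531426,  0.0181144 ,
       -0.0716464 ]), 'effort': array([-4.15865670e-04, -3.91052556e+01,  1.87585491e+01,  4.22229901e+00,
        1.23241227e-02, -1.40875454e-04]), 'tcp_pos': array([0.20461874, 0.59018756, 0.29141257]), 'ee_rot': array([[ 9.44772613e-01, -3.27726276e-01, -4.43643600e-04],
       [-3.27726556e-01, -9.44771211e-01, -1.63210445e-03],
       [ 1.15741812e-04,  1.68736137e-03, -9.99998570e-01]]), 'wrist_force': array([-0.201052  , -0.00754263, -0.0147131 ]), 'moment': array([-0.03640836, -0.00123224,  0.02818354]), 'gripper_force': 0.0, 'gripper_width': 1.002958111718734}
```

View pics/top0.png

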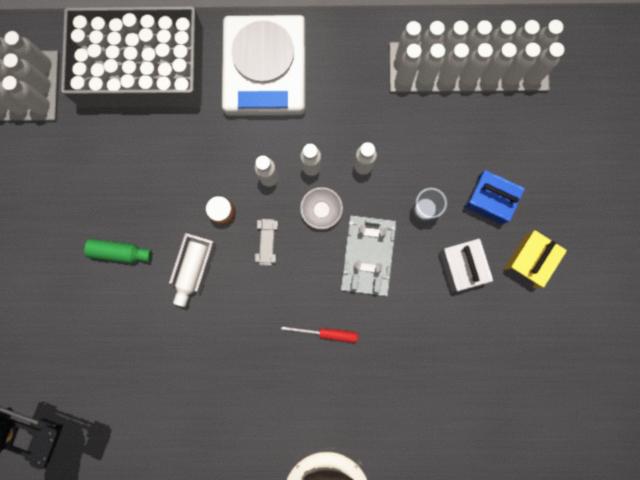

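View pics/side0.png

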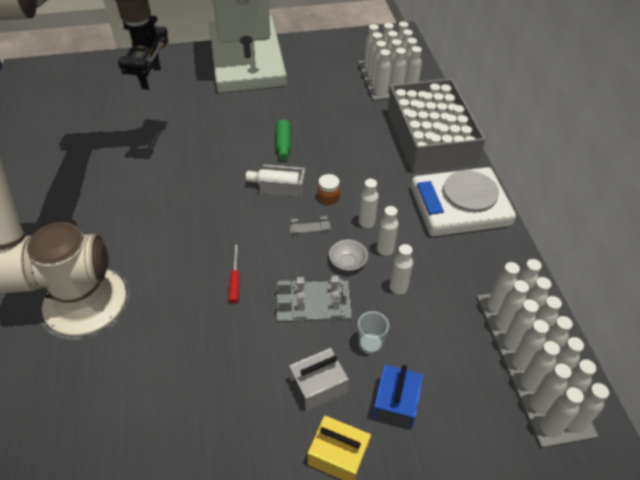

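The top view shows the channel with its bottle at (190,265), cap at (181,298); rest at (266,242); nest at (369,256); grey guard at (468,265). The side view agrees. I'll crop in closer to find the nest's fork end and exact axes.

Run:
```python
from h import *
t=cv2.imread('pics/top0.png'); s=cv2.imread('pics/side0.png')
a=[t[205:310,335:440],t[225:285,160:280],t[230:300,435:505]]
b=s[270:330,265:365]
f=lambda im,w,h:cv2.resize(im,(w,h),interpolation=cv2.INTER_CUBIC)
o=np.zeros((600,800,3),np.uint8)
o[:400,:400]=f(t[210:310,320:420],400,400)
o[:400,400:]=f(t[225:325,160:260],400,400)
o[400:,:300]=f(s[270:330,270:360],300,200)
o[400:,300:500]=f(t[230:300,435:505],200,200)
o[400:,500:800]=f(t[210:270,235:325],300,200)
cv2.imwrite('pics/crop0.png',o)
```

```text
(no output)
```

View pics/crop0.png

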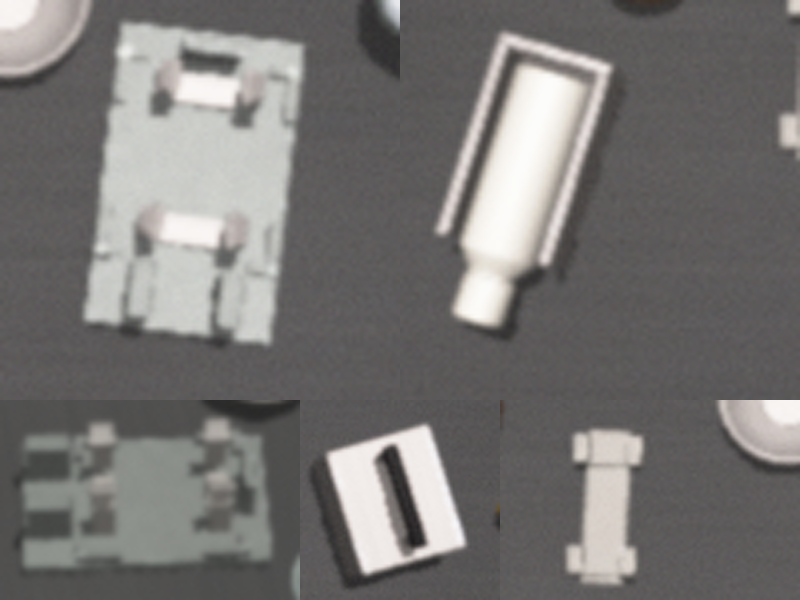

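The crop shows the nest's fork at its lower end (towards the robot), with plate corners at full-image (350.5,215.5), (395.8,220.5), (387.5,295.8) and (341.3,290.5). The bottle's cap is centred near (181,299.5). The rest is at about (266.5,241.5) and the guard handle at about (471.4,264.3).

```bash
cat >> h.py <<'E'
def go(x,y,z,ax):
    """shift mm / turn rad in tool axes to TCP x,y,z pointing down with tool x along line of direction ax(deg) (nearest half turn)"""
    s=r.sense(); R=np.array(s['ee_rot']); 
    cur=np.degrees(np.arctan2(R[1,0],R[0,0])); d=(ax-cur+90)%180-90; a=np.radians(cur+d)
    X=np.array([np.cos(a),np.sin(a),0]); Z=np.array([0,0,-1.]); T=np.c_[X,np.cross(Z,X),Z]
    sh=R.T@(np.array([x,y,z])-s['tcp_pos'])*1000; rv=cv2.Rodrigues(R.T@T)[0].ravel()
    print('t',round(s['time_s'],2),'yaw',cur.round(2),'dyaw',d.round(2),'shift',sh.round(1),'turn',rv.round(4),'tcp',np.array(s['tcp_pos']).round(4),'grip',round(s['gripper_width'],3),round(s['gripper_force'],1),'F',np.array(s['wrist_force']).round(1))
E
python3 - <<'E'
from h import *
c=cap('top')
P=lambda px,z:np.array([onz(c,u,v,z)[:2] for u,v in px])
deg=lambda v:np.degrees(np.arctan2(v[1],v[0])).round(1)
n=P([(350.5,215.5),(395.75,220.5),(387.5,295.75),(341.25,290.5)],.012)
print('nest',n.mean(0),deg(n[2]-n[1]),deg(n[3]-n[0]),np.linalg.norm(n[2]-n[1]),np.linalg.norm(n[1]-n[0]))
ch=P([(186.25,233.75),(212.5,241.75),(196.5,290.75),(170.25,283.75)],.052)
print('chan',ch.mean(0),deg(ch[2]-ch[1]),deg(ch[3]-ch[0]),np.linalg.norm(ch[2]-ch[1]),np.linalg.norm(ch[1]-ch[0]))
k=P([(181.2,299.5),(180,306),(192.5,243)],.033); print('cap',k,deg(k[0]-k[2]))
def un(x,y): return (435+(x-300)/2.857,230+(y-400)/2.857)
g=P([un(327,455),un(430,427),un(466,547),un(360,577)],.064)
print('guard',g.mean(0),deg(g[2]-g[1]),np.linalg.norm(g[2]-g[1]),np.linalg.norm(g[1]-g[0]))
h=P([un(393,448),un(418,547)],.1);print('handle',h.mean(0),deg(h[1]-h[0]),np.linalg.norm(h[1]-h[0]))
def ur(x,y): return (235+(x-500)/3.333,210+(y-400)/3.333)
q=P([ur(575,433),ur(643,437),ur(633,577),ur(567,573)],.018);print('rest',q.mean(0),deg(q[2]-q[1]),deg(q[3]-q[0]),np.linalg.norm(q[2]-q[1]))
R=np.array(r.sense()['ee_rot']);w=cap('wrist');p=np.array(r.sense()['tcp_pos'])
print('cam in tool',R.T@(-w['R'].T@w['t']-p),'fwd',R.T@w['R'][2])
m=k[0]; d=(k[0]-k[2])/np.linalg.norm(k[0]-k[2]); ax=deg(d)
# look-at-cap standoff: 
go(*m,0.25,ax)
E
```

```text
nest [ 0.55349729 -0.10103485] 173.0 172.6 0.18041413055256955 0.10849853366494416
chan [0.5346786 0.3127662] 162.7 163.3 0.1190732772460859 0.06454080022029253
cap [[0.44927599 0.33926203]
 [0.43414852 0.34177023]
 [0.58207165 0.31518411]] 169.7
guard [ 0.52499117 -0.32390856] -165.0 0.09947251982105614 0.08556052515832814
handle [ 0.52539715 -0.32308248] -167.4 0.07905755580583798
rest [0.58689112 0.14217637] 176.2 177.2 0.10066888920523438
cam in tool [ 0.07135945 -0.00053769 -0.09224953] fwd [-2.55937816e-01 -9.00902059e-04  9.66692828e-01]
t 0.25 yaw -19.13 dyaw 8.83 shift [313.4 157.   41.9] turn [ 0.001  -0.     -0.1541] tcp [0.2047 0.5903 0.2918] grip 0.999 0.0 F [ 0.5 -0.4 -0.2]
```

```bash
python3 -m pendant '[[[20,10,3],[0,0,0]],[[55,27,8],[0,0,-0.01]],[[97,48,14],[0,0,-0.02]],[[140,70,20],[0,0,-0.037]],[[182,91,25],[0,0,-0.037]],[[224,112,30],[0,0,-0.037]],[[265,132,35],[0,0,-0.037]],[[295,147,39],[0,0,-0.037]],[[310,155,42],[0,0,-0.037]],[[313,157,42],[0,0,-0.037]]]' 1
python3 - <<'E'
from h import *
c=cap('wrist','w1')
go(.449,.339,.25,163)
for p in [(.449,.339,.033),(.528,.315,.033)]: print(proj(c,p))
E
```

```text
time_s: 1.25
tcp_pos: [0.4501, 0.3369, 0.2496]
ee_rot: [[0.955, -0.296, -0.001], [-0.296, -0.955, -0.001], [-0.001, 0.002, -1.0]]
wrist_force: [-0.3, 0.7, -0.4]
gripper_width: 0.999
gripper_force: 0.0
t 1.3 yaw -17.16 dyaw 0.16 shift [-1.2 -1.1 -0.1] turn [ 0.001   0.0004 -0.0029] tcp [0.4498 0.3376 0.2499] grip 1.006 0.0 F [ 0.2 -0.5  0.5]
[324.68667092 225.61417771]
[323.89855689 118.39139912]
```

View pics/w1.png

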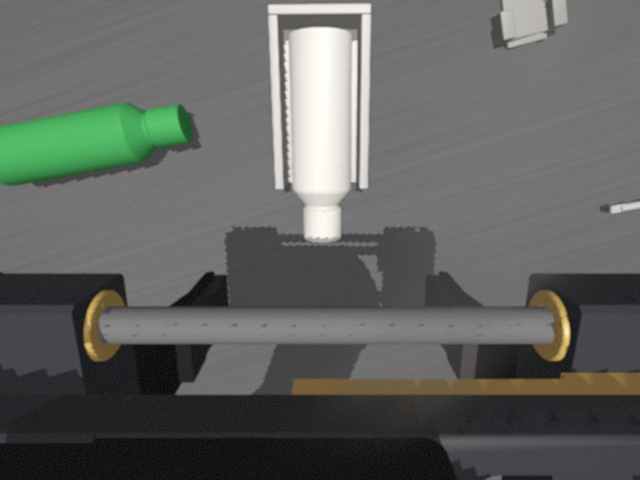

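The wrist view shows the bottle straight in the channel, its axis along column 321.5. The cap runs from about row 206 to 240, the base edge is at row 30, and there is room on both sides for the fingers.

Run:
```python
from h import *
c=cap('wrist')
m=(c['frame'].min(2)>150).astype(np.uint8); m[:, :200]=0;m[:,420:]=0
for v in range(20,245,8): 
    u=np.where(m[v,283:360])[0]+283
    if len(u): print(v,u.min(),u.max(),end=' | ')
print()
for u,v,z in [(322,206,.048),(322,240,.028),(322,223,.04),(321.5,30,.056),(322,203,.048),(321,100,.05)]: print(v,onz(c,u,v,z).round(4))
go(.449,.338,.084,163)
```

```text
28 302 340 | 36 289 352 | 44 285 358 | 52 286 357 | 60 286 358 | 68 286 357 | 76 286 357 | 84 286 357 | 92 286 357 | 100 286 357 | 108 288 357 | 116 288 357 | 124 288 357 | 132 288 357 | 140 288 356 | 148 288 356 | 156 289 356 | 164 283 356 | 172 283 356 | 180 283 356 | 188 283 350 | 196 300 343 | 204 307 337 | 212 304 340 | 220 305 340 | 228 304 340 | 236 305 339 | 
206 [0.4672 0.3362 0.048 ]
240 [0.4366 0.3459 0.028 ]
223 [0.4529 0.3407 0.04  ]
30 [0.5809 0.3009 0.056 ]
203 [0.4694 0.3355 0.048 ]
100 [0.5397 0.3142 0.05  ]
t 1.35 yaw -17.1 dyaw 0.1 shift [-1.000e-01  6.000e-01  1.662e+02] turn [ 0.0003  0.0002 -0.0018] tcp [0.4493 0.3386 0.2502] grip 1.0 0.0 F [-0.3  1.1 -1. ]
```

```bash
python3 -m pendant '[[[0,-2,15],[0,0,0]],[[0,-2.5,40],[0,0,0]],[[0,-2.5,70],[0,0,0]],[[0,-2.5,100],[0,0,0]],[[0,-2.5,125],[0,0,0]],[[0,-2.5,143],[0,0,0]],[[0,-2.5,156],[0,0,0]],[[0,-2.5,163],[0,0,0]],[[0,-2.5,166],[0,0,0]],[[0,-2.5,166],[0,0,0]]]' 1 && python3 -m pendant '[[[0,0,0],[0,0,0]],[[0,0,0],[0,0,0]],[[0,0,0],[0,0,0]],[[0,0,0],[0,0,0]],[[0,0,0],[0,0,0]],[[0,0,0],[0,0,0]],[[0,0,0],[0,0,0]],[[0,0,0],[0,0,0]]]' 0
```

```text
time_s: 2.35
tcp_pos: [0.4498, 0.3424, 0.0846]
ee_rot: [[0.956, -0.292, 0.001], [-0.292, -0.956, 0.001], [0.0, -0.001, -1.0]]
wrist_force: [1.0, 0.3, 0.6]
gripper_width: 0.998
gripper_force: 0.0
time_s: 3.15
tcp_pos: [0.4497, 0.3419, 0.0842]
ee_rot: [[0.956, -0.292, -0.0], [-0.292, -0.956, -0.0], [-0.0, 0.0, -1.0]]
wrist_force: [0.4, -0.4, -0.6]
gripper_width: 0.358
gripper_force: 0.1
```

```bash
python3 -m pendant '[[[0,0,0],[0,0,0]],[[0,0,0],[0,0,0]],[[0,0,0],[0,0,0]],[[0,0,0],[0,0,0]],[[0,0,0],[0,0,0]]]' && python3 -m pendant '[[[0,0,-4],[0,0,0]],[[0,0,-12],[0,0,0]],[[0,0,-25],[0,0,0]],[[0,0,-40],[0,0,0]],[[0,0,-55],[0,0,0]],[[0,0,-70],[0,0,0]],[[0,0,-85],[0,0,0]],[[0,0,-100],[0,0,0]],[[0,0,-110],[0,0,0]],[[0,0,-114],[0,0,0]]]'
python3 - <<'E'
from h import *
c=cap('side','s2'); f=c['frame'][120:260,200:400]
cv2.imwrite('pics/s2.png',cv2.resize(f[:,:,::-1],(800,560),interpolation=cv2.INTER_CUBIC))
go(.4498,.342,.2,163)
w=cap('wrist','w2')
# expected base centre projection if level
d=np.array([.956,-.292,0]);p=np.array(r.sense()['tcp_pos'])-[0,0,.051]
for a in (0,15,30): print(a,proj(c,p+d*.137*np.cos(np.radians(a))-[0,0,.137*np.sin(np.radians(a))]),proj(w,p+d*.137*np.cos(np.radians(a))-[0,0,.137*np.sin(np.radians(a))]))
E
```

```text
time_s: 3.65
tcp_pos: [0.4497, 0.3419, 0.0842]
ee_rot: [[0.956, -0.293, -0.0], [-0.293, -0.956, -0.0], [-0.0, 0.0, -1.0]]
wrist_force: [-0.5, -0.3, 0.9]
gripper_width: 0.339
gripper_force: 30.0
time_s: 4.65
tcp_pos: [0.45, 0.3424, 0.2001]
ee_rot: [[0.956, -0.292, 0.002], [-0.292, -0.956, 0.002], [0.001, -0.003, -1.0]]
wrist_force: [0.4, 0.4, -2.0]
gripper_width: 0.334
gripper_force: 30.0
t 4.7 yaw -17.0 dyaw -0.0 shift [-0.1  0.4 -0. ] turn [-0.0025 -0.001   0.    ] tcp [0.45   0.3423 0.2   ] grip 0.333 30.0 F [ 0.1 -0.2 -1.7]
0 [297.00237381 149.67476154] [329.34176465 -85.49812903]
15 [295.62027435 159.33308826] [328.92949719 -24.72772844]
30 [291.08985743 167.76650931] [328.66812207  32.78403837]
```

View pics/s2.png

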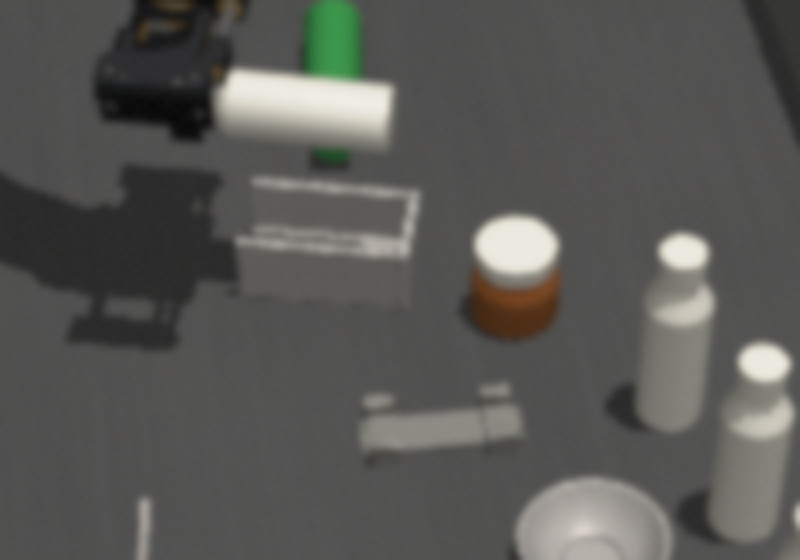

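The side view shows the bottle held level (base at full-image (297.5,149.5), as predicted for level). Next the rest: a contour fit in the top view.

Run:
```python
from h import *
for cam in ('top','side'):
    c=cap(cam); f=c['frame'].astype(int); x0,y0,x1,y1=(250,212,285,272) if cam=='top' else (285,212,335,240)
    m=np.zeros((480,640),np.uint8); m[y0:y1,x0:x1]=(f.max(2)[y0:y1,x0:x1]>115)*255
    k=max(cv2.findContours(m,0,2)[0],key=cv2.contourArea); b=cv2.boxPoints(cv2.minAreaRect(k))
    q=np.array([onz(c,u,v,.016) for u,v in b])[:,:2]; print(cam,b.round(1).tolist(),'ctr',q.mean(0),[ (np.linalg.norm(q[i]-q[i-1]).round(4),np.degrees(np.arctan2(*(q[i]-q[i-1])[::-1])).round(1)) for i in range(4)])
go(.505,.147,.2,176.7)
```

```text
top [[253.5, 264.3999938964844], [256.29998779296875, 217.5], [277.6000061035156, 218.8000030517578], [274.70001220703125, 265.70001220703125]] ctr [0.58695434 0.14434422] [(np.float64(0.0506), np.float64(86.4)), (np.float64(0.1127), np.float64(-3.0)), (np.float64(0.051), np.float64(-93.7)), (np.float64(0.1126), np.float64(176.8))]
side [[289.6000061035156, 224.3000030517578], [328.79998779296875, 220.60000610351562], [329.6000061035156, 229.0], [290.29998779296875, 232.6999969482422]] ctr [0.58675159 0.1357434 ] [(np.float64(0.0303), np.float64(85.7)), (np.float64(0.1078), np.float64(-2.6)), (np.float64(0.0305), np.float64(-96.8)), (np.float64(0.1065), np.float64(177.3))]
t 4.85 yaw -17.02 dyaw 13.72 shift [110.1 169.9  -2.2] turn [ 0.0009  0.0008 -0.2394] tcp [0.4494 0.3417 0.1977] grip 0.337 30.0 F [ 0.2  0.4 -1.9]
```

```bash
python3 -m pendant '[[[5,8,0],[0,0,-0.01]],[[16,25,0],[0,0,-0.04]],[[32,50,0],[0,0,-0.08]],[[49,75,0],[0,0,-0.12]],[[65,100,0],[0,0,-0.16]],[[81,125,0],[0,0,-0.19]],[[95,146,0],[0,0,-0.22]],[[105,161,0],[0,0,-0.239]],[[109,168,0],[0,0,-0.239]],[[110,169,0],[0,0,-0.239]]]'
python3 - <<'E'
from h import *
c=cap('wrist','w3')
go(.505,.148,.089,176.9)
E
```

```text
time_s: 5.85
tcp_pos: [0.5053, 0.1471, 0.1978]
ee_rot: [[0.998, -0.06, -0.001], [-0.06, -0.998, -0.001], [-0.001, 0.001, -1.0]]
wrist_force: [-0.7, 0.3, -1.8]
gripper_width: 0.337
gripper_force: 30.0
t 5.9 yaw -3.37 dyaw 0.27 shift [ -0.4  -0.3 108.9] turn [ 0.0005  0.0007 -0.0047] tcp [0.5055 0.1477 0.1979] grip 0.334 30.0 F [-0.2 -0.3 -1.8]
```

View pics/w3.png

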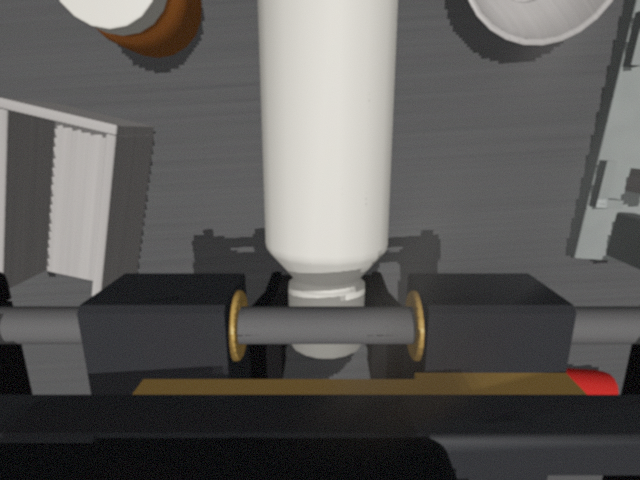

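The wrist view shows the bottle held straight over the rest, which it hides; the cap is firm between the pads at (326,320). Lowering.

```bash
python3 -m pendant '[[[0,0,8],[0,0,0]],[[0,0,25],[0,0,0]],[[0,0,45],[0,0,0]],[[0,0,65],[0,0,0]],[[0,0,80],[0,0,0]],[[0,0,91],[0,0,0]],[[0,0,98],[0,0,0]],[[0,0,101],[0,0,0]],[[0,0,103],[0,0,0]],[[0,0,104],[0,0,0]]]' && python3 -m pendant '[[[0,0,1],[0,0,0]],[[0,0,2],[0,0,0]],[[0,0,3],[0,0,0]],[[0,0,4],[0,0,0]],[[0,0,4.5],[0,0,0]],[[0,0,4.5],[0,0,0]]]'
```

```text
time_s: 6.9
tcp_pos: [0.5058, 0.1485, 0.0946]
ee_rot: [[0.998, -0.058, 0.001], [-0.058, -0.998, 0.001], [0.001, -0.001, -1.0]]
wrist_force: [-0.8, 0.6, -1.2]
gripper_width: 0.338
gripper_force: 30.0
time_s: 7.5
tcp_pos: [0.5055, 0.1482, 0.0897]
ee_rot: [[0.998, -0.058, -0.0], [-0.058, -0.998, -0.0], [-0.0, 0.0, -1.0]]
wrist_force: [-0.2, 1.1, -1.7]
gripper_width: 0.333
gripper_force: 30.0
```

```bash
python3 -m pendant '[[[0,0,0.7],[0,0,0]],[[0,0,1.5],[0,0,0]],[[0,0,1.5],[0,0,0]]]'
python3 - <<'E'
from h import *
cap('side','s4');cap('wrist','w4')
go(.505,.148,.089,176.9)
c=cv2.imread('pics/s4.png')[185:265,235:355]
cv2.imwrite('pics/s4c.png',cv2.resize(c,(780,520),interpolation=cv2.INTER_CUBIC))
E
```

```text
time_s: 7.8
tcp_pos: [0.5055, 0.1482, 0.0882]
ee_rot: [[0.998, -0.058, 0.0], [-0.058, -0.998, -0.0], [0.0, 0.0, -1.0]]
wrist_force: [1.2, 0.4, -1.3]
gripper_width: 0.335
gripper_force: 30.0
t 7.9 yaw -3.31 dyaw 0.21 shift [-0.6  0.3 -0.7] turn [-0.     -0.0001 -0.0036] tcp [0.5056 0.1483 0.0883] grip 0.338 30.0 F [-0.5  0.2  0.3]
```

View pics/s4c.png

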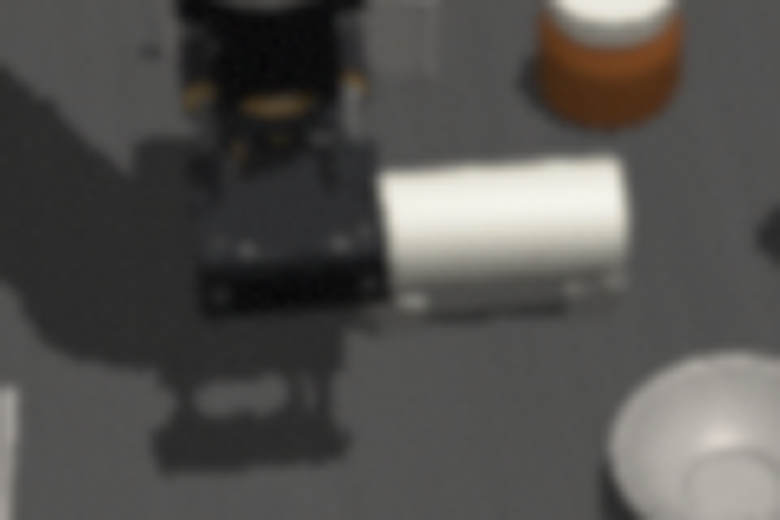

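The side view shows the bottle lying along the rest, level, with both blocks under the body. Down a last bit, release, and rise.

```bash
python3 -m pendant '[[[0,0,0.5],[0,0,0]],[[0,0,1],[0,0,0]]]'; python3 -m pendant '[[[0,0,0],[0,0,0]],[[0,0,0],[0,0,0]],[[0,0,0],[0,0,0]],[[0,0,0],[0,0,0]],[[0,0,0],[0,0,0]],[[0,0,0],[0,0,0]]]' 0.8;  python3 -m pendant '[[[0,0,-5],[0,0,0]],[[0,0,-20],[0,0,0]],[[0,0,-45],[0,0,0]],[[0,0,-75],[0,0,0]],[[0,0,-105],[0,0,0]],[[0,0,-130],[0,0,0]],[[0,0,-147],[0,0,0]],[[0,0,-157],[0,0,0]],[[0,0,-162],[0,0,0]],[[0,0,-162],[0,0,0]]]'
python3 - <<'E'
from h import *
c=cap('wrist','w5')
m=(c['frame'].min(2)>165).astype(np.uint8); m[:,:230]=0;m[:,410:]=0;m[260:]=0
k=max(cv2.findContours(m,0,2)[0],key=cv2.contourArea); print(cv2.boundingRect(k))
for v in range(0,270,10):
    u=np.where(m[v])[0]
    if len(u): print(v,u.min(),u.max(),end=' | ')
go(.505,.148,.25,176.9)
E
```

```text
time_s: 8.1
tcp_pos: [0.5056, 0.1482, 0.0875]
ee_rot: [[0.998, -0.058, 0.0], [-0.058, -0.998, -0.0], [0.0, 0.0, -1.0]]
wrist_force: [-1.0, -0.3, 2.1]
gripper_width: 0.334
gripper_force: 30.0
time_s: 8.7
tcp_pos: [0.5056, 0.1482, 0.0872]
ee_rot: [[0.998, -0.058, 0.0], [-0.058, -0.998, 0.0], [0.0, -0.0, -1.0]]
wrist_force: [0.1, -0.4, -1.2]
gripper_width: 0.763
gripper_force: 0.0
time_s: 9.7
tcp_pos: [0.5055, 0.1482, 0.2494]
ee_rot: [[0.998, -0.058, 0.0], [-0.058, -0.998, 0.0], [0.0, -0.0, -1.0]]
wrist_force: [-0.4, 0.6, 0.1]
gripper_width: 0.8
gripper_force: 0.0
(297, 23, 62, 216)
30 298 357 | 40 298 358 | 50 298 358 | 60 298 358 | 70 298 357 | 80 298 357 | 90 298 357 | 100 298 357 | 110 299 357 | 120 299 356 | 130 298 356 | 140 299 356 | 150 299 356 | 160 299 356 | 170 299 356 | 180 299 355 | 190 303 353 | 200 312 344 | 210 311 345 | 220 310 345 | 230 310 345 | t 9.75 yaw -3.32 dyaw 0.22 shift [-0.2  0.1 -1.3] turn [ 0.0004  0.001  -0.0039] tcp [0.5052 0.1481 0.2487] grip 0.797 0.0 F [-0.5 -0.1 -0.5]
```

View pics/w5.png

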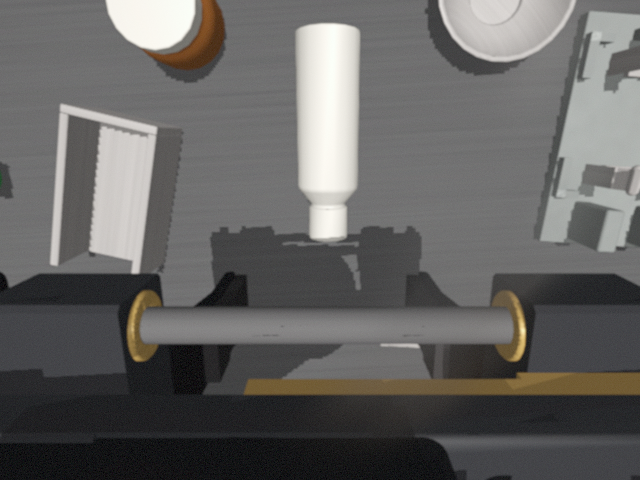

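The wrist view shows the bottle lying straight on the rest (columns 298–357, base at row 23, cap to row 240). Before regripping, I'll look at the nest from near with the empty gripper.

Run:
```python
from h import *
c=cap('wrist')
for u,v,z in [(328,23,.059),(328,241,.03),(327.5,100,.055)]: print(v,onz(c,u,v,z).round(4))
go(.463,-.09,.25,172.8)
```

```text
23 [0.6441 0.1391 0.059 ]
241 [0.4902 0.1478 0.03  ]
100 [0.5974 0.1421 0.055 ]
t 9.8 yaw -3.32 dyaw -3.88 shift [-28.2 240.1  -1.5] turn [0.0009 0.0017 0.0677] tcp [0.5051 0.1481 0.2483] grip 0.8 0.0 F [-0.1  0.2 -0.8]
```

```bash
python3 -m pendant '[[[-2,12,0],[0,0,0.01]],[[-5,38,0],[0,0,0.02]],[[-9,72,0],[0,0,0.04]],[[-13,108,0],[0,0,0.068]],[[-17,144,0],[0,0,0.068]],[[-21,178,0],[0,0,0.068]],[[-25,208,0],[0,0,0.068]],[[-27,228,0],[0,0,0.068]],[[-28,238,0],[0,0,0.068]],[[-28,240,0],[0,0,0.068]]]'
python3 - <<'E'
from h import *
c=cap('wrist','w6')
go(.463,-.09,.25,172.8)
E
```

```text
time_s: 10.8
tcp_pos: [0.4631, -0.0908, 0.2488]
ee_rot: [[0.992, -0.127, -0.001], [-0.127, -0.992, -0.0], [-0.001, 0.0, -1.0]]
wrist_force: [0.4, 0.3, 0.3]
gripper_width: 0.8
gripper_force: 0.0
t 10.85 yaw -7.28 dyaw 0.08 shift [-0.5 -0.3 -1.1] turn [ 0.0002  0.0007 -0.0014] tcp [ 0.4634 -0.0903  0.2489] grip 0.799 0.0 F [-0.   0.2  0.1]
```

View pics/w6.png

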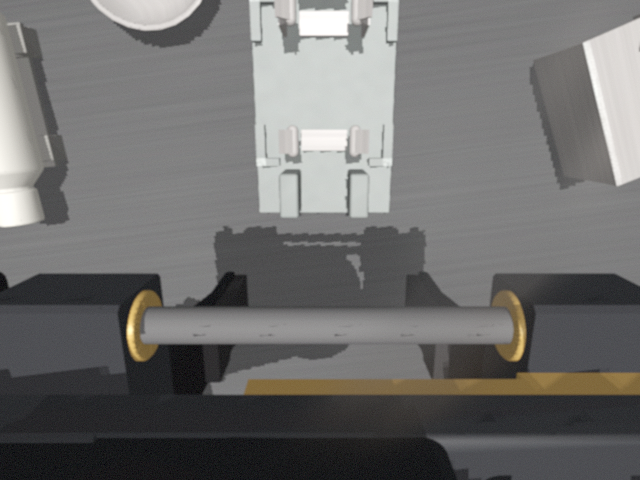

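The wrist view shows the nest squarely: fork-end plate corners at (259,213) and (389,213), saddles at (324,140) and (324,22), so its axis lies along column 324, parallel to tool x.

Run:
```python
from h import *
c=cap('wrist')
f=c['frame'].astype(int)
for v in (60,100,205,211,214):
    g=f[v,:,:].max(1); u=np.where(g[235:415]>140)[0]+235; print(v,u.min(),u.max(),(u.min()+u.max())/2)
a=onz(c,259,213,.012);b=onz(c,389.5,213,.012);print(a,b,np.linalg.norm(a-b),'yaw',np.degrees(np.arctan2(*(a-b)[:2][::-1]))-90)
m=(a+b)/2; p=onz(c,324,70,.012); d=(p-m)[:2];d/=np.linalg.norm(d);print('axis',np.degrees(np.arctan2(d[1],d[0])),'centre',m[:2]+.09*d)
print(onz(c,324,139,.018), 'expect sad at centre-0.042d')
go(.587,.1425,.25,176.8)
```

```text
60 253 396 324.5
100 255 394 324.5
205 259 390 324.5
211 259 389 324.0
214 280 368 324.0
[ 0.4753389  -0.03383391  0.012     ] [ 0.46125052 -0.14371368  0.012     ] 0.11077926577392493 yaw -7.3063901996465574
axis -7.289610373400695 centre [ 0.55756729 -0.10019342]
[ 0.52891695 -0.09646895  0.018     ] expect sad at centre-0.042d
t 10.9 yaw -7.23 dyaw 4.03 shift [  93.1 -246.    -1. ] turn [ 0.      0.0004 -0.0704] tcp [ 0.4637 -0.0898  0.249 ] grip 0.804 0.0 F [ 0.3 -0.2  0.7]
```

Run:
```python
from h import *
c=cap('wrist'); f=c['frame'].astype(int)
print('col324',[(v,f[v,324].max()) for v in range(0,45,2)],[(v,f[v,324].max()) for v in range(118,160,2)])
print('cheek col290',[(v,f[v,290].max()) for v in range(164,222,2)])
t=cap('top')
a=onz(t,371.25,232,.02);b=onz(t,368,267.5,.02);print('top saddles',a,b,(a+b)/2,np.linalg.norm(a-b))
```

```text
col324 [(0, np.int64(127)), (2, np.int64(130)), (4, np.int64(131)), (6, np.int64(133)), (8, np.int64(130)), (10, np.int64(172)), (12, np.int64(241)), (14, np.int64(255)), (16, np.int64(255)), (18, np.int64(255)), (20, np.int64(255)), (22, np.int64(255)), (24, np.int64(255)), (26, np.int64(255)), (28, np.int64(255)), (30, np.int64(255)), (32, np.int64(255)), (34, np.int64(255)), (36, np.int64(216)), (38, np.int64(120)), (40, np.int64(180)), (42, np.int64(210)), (44, np.int64(211))] [(118, np.int64(211)), (120, np.int64(210)), (122, np.int64(210)), (124, np.int64(208)), (126, np.int64(210)), (128, np.int64(210)), (130, np.int64(228)), (132, np.int64(252)), (134, np.int64(248)), (136, np.int64(247)), (138, np.int64(250)), (140, np.int64(252)), (142, np.int64(251)), (144, np.int64(250)), (146, np.int64(247)), (148, np.int64(244)), (150, np.int64(235)), (152, np.int64(168)), (154, np.int64(204)), (156, np.int64(211)), (158, np.int64(211))]
cheek col290 [(164, np.int64(211)), (166, np.int64(208)), (168, np.int64(203)), (170, np.int64(137)), (172, np.int64(110)), (174, np.int64(144)), (176, np.int64(194)), (178, np.int64(206)), (180, np.int64(206)), (182, np.int64(205)), (184, np.int64(206)), (186, np.int64(208)), (188, np.int64(208)), (190, np.int64(207)), (192, np.int64(208)), (194, np.int64(208)), (196, np.int64(207)), (198, np.int64(204)), (200, np.int64(206)), (202, np.int64(205)), (204, np.int64(204)), (206, np.int64(204)), (208, np.int64(203)), (210, np.int64(204)), (212, np.int64(203)), (214, np.int64(202)), (216, np.int64(198)), (218, np.int64(150)), (220, np.int64(126))]
top saddles [ 0.60829286 -0.10694772  0.02      ] [ 0.52399452 -0.09839765  0.02      ] [ 0.56614369 -0.10267268  0.02      ] 0.08473083824913391
```

Run:
```python
from h import *
c=cap('wrist')
d=np.array([np.cos(np.radians(-7.29)),np.sin(np.radians(-7.29))])
a=onz(c,324,141,.02)[:2];b=onz(c,324,23.5,.02)[:2];print('saddles',a,b,(a+b)/2,np.linalg.norm(a-b))
e=(onz(c,290,217.5,.053)+onz(c,358,217.5,.053))[:2]/2; print('fork end origin',e+.098*d)
f=(onz(c,290,175.5,.053)+onz(c,358,175.5,.053))[:2]/2; print('fork start origin',f+.065*d)
for o in [(.565,-.102),(.569,-.102)]:
  print([proj(c,[*(np.array(o)-d*x),z]).round(1) for x,z in ((42,.02),(-42,.02))] and [proj(c,[*(np.array(o)-d*x/1000),z]).round(1).tolist() for x,z in ((42,.02),(-42,.02),(98,.053))])
```

```text
saddles [ 0.52804449 -0.0949894 ] [ 0.61153684 -0.10564753] [ 0.56979066 -0.10031847] 0.08416987551843544
fork end origin [ 0.57090473 -0.10068864]
fork start origin [ 0.56906163 -0.10044457]
[[326.9, 146.8], [327.1, 30.4], [326.7, 224.9]]
[[326.2, 141.6], [326.4, 24.5], [326.1, 219.8]]
```

```bash
python3 -m pendant '[[[4,-12,0],[0,0,-0.01]],[[14,-38,0],[0,0,-0.02]],[[28,-74,0],[0,0,-0.04]],[[42,-112,0],[0,0,-0.07]],[[57,-150,0],[0,0,-0.07]],[[70,-186,0],[0,0,-0.07]],[[82,-216,0],[0,0,-0.07]],[[89,-236,0],[0,0,-0.07]],[[92.5,-245,0],[0,0,-0.07]],[[93,-247,0],[0,0,-0.07]]]'
python3 - <<'E'
from h import *
go(.587,.1434,.087,176.75)
E
```

```text
time_s: 12.05
tcp_pos: [0.5871, 0.1453, 0.2487]
ee_rot: [[0.999, -0.054, -0.001], [-0.054, -0.999, -0.0], [-0.001, 0.0, -1.0]]
wrist_force: [-0.5, -0.3, -0.3]
gripper_width: 0.801
gripper_force: 0.0
t 12.05 yaw -3.08 dyaw -0.17 shift [1.000e-01 1.800e+00 1.617e+02] turn [0.0003 0.0005 0.003 ] tcp [0.5871 0.1453 0.2487] grip 0.801 0.0 F [-0.5 -0.3 -0.3]
```

```bash
python3 -m pendant '[[[0,1.2,12],[0,0,0.003]],[[0,1.2,36],[0,0,0.003]],[[0,1.2,66],[0,0,0.003]],[[0,1.2,96],[0,0,0.003]],[[0,1.2,122],[0,0,0.003]],[[0,1.2,140],[0,0,0.003]],[[0,1.2,152],[0,0,0.003]],[[0,1.2,158],[0,0,0.003]],[[0,1.2,161],[0,0,0.003]],[[0,1.2,161],[0,0,0.003]]]' && python3 -m pendant '[[[0,0,0],[0,0,0]],[[0,0,0],[0,0,0]],[[0,0,0],[0,0,0]],[[0,0,0],[0,0,0]],[[0,0,0],[0,0,0]],[[0,0,0],[0,0,0]],[[0,0,0],[0,0,0]],[[0,0,0],[0,0,0]]]' 0 && python3 -m pendant '[[[0,0,-4],[0,0,0]],[[0,0,-14],[0,0,0]],[[0,0,-30],[0,0,0]],[[0,0,-50],[0,0,0]],[[0,0,-70],[0,0,0]],[[0,0,-90],[0,0,0]],[[0,0,-106],[0,0,0]],[[0,0,-116],[0,0,0]],[[0,0,-120],[0,0,0]],[[0,0,-120],[0,0,0]]]'
python3 - <<'E'
from h import *
go(.5695,-.100,.207,172.75)
E
```

```text
time_s: 13.05
tcp_pos: [0.5871, 0.1423, 0.0886]
ee_rot: [[0.998, -0.059, 0.001], [-0.059, -0.998, 0.0], [0.001, -0.0, -1.0]]
wrist_force: [0.2, 0.7, 0.7]
gripper_width: 0.804
gripper_force: 0.0
time_s: 13.85
tcp_pos: [0.587, 0.1426, 0.0885]
ee_rot: [[0.998, -0.058, 0.001], [-0.058, -0.998, 0.0], [0.0, -0.0, -1.0]]
wrist_force: [-1.3, 1.3, 2.4]
gripper_width: 0.527
gripper_force: 30.0
time_s: 14.85
tcp_pos: [0.5868, 0.1423, 0.2085]
ee_rot: [[0.998, -0.059, 0.0], [-0.059, -0.998, 0.0], [0.0, -0.0, -1.0]]
wrist_force: [0.9, -0.5, -2.1]
gripper_width: 0.521
gripper_force: 30.0
t 14.85 yaw -3.38 dyaw -3.87 shift [ -3.  242.9   1.4] turn [-0.0003 -0.0002  0.0675] tcp [0.5868 0.1423 0.2085] grip 0.521 30.0 F [ 0.9 -0.5 -2.1]
```

```bash
python3 -m pendant '[[[0,12,0],[0,0,0.01]],[[0,38,0],[0,0,0.02]],[[-1,72,0],[0,0,0.04]],[[-1,109,0],[0,0,0.0675]],[[-2,146,0],[0,0,0.0675]],[[-2,181,0],[0,0,0.0675]],[[-3,211,0],[0,0,0.0675]],[[-3,231,0],[0,0,0.0675]],[[-3,241,0],[0,0,0.0675]],[[-3,243,0],[0,0,0.0675]]]'
python3 - <<'E'
from h import *
c=cap('wrist','w7')
go(.5695,-.100,.143,172.75)
E
```

```text
time_s: 15.85
tcp_pos: [0.569, -0.1013, 0.2074]
ee_rot: [[0.992, -0.128, -0.002], [-0.128, -0.992, -0.0], [-0.002, 0.0, -1.0]]
wrist_force: [0.1, 1.6, -1.8]
gripper_width: 0.519
gripper_force: 30.0
t 15.9 yaw -7.31 dyaw 0.06 shift [ 0.3 -0.7 64.7] turn [ 0.0002  0.0012 -0.001 ] tcp [ 0.5692 -0.1006  0.2077] grip 0.52 30.0 F [ 0.1  0.5 -2.3]
```

View pics/w7.png

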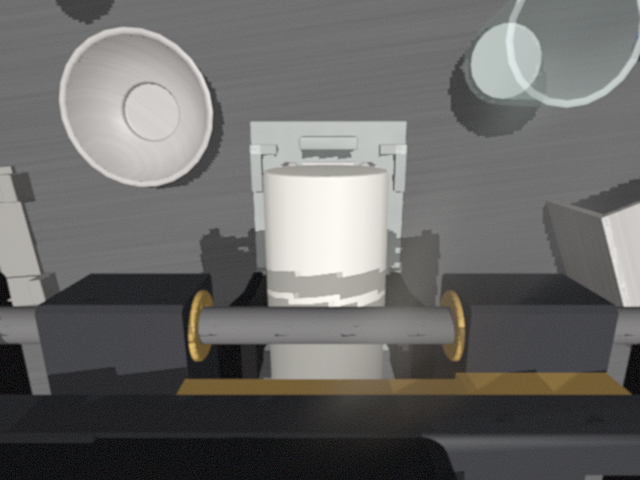

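The wrist view shows the bottle held over the nest: base edge at row ~166 (columns 266–387), the nest's stop at rows 136–150, columns 300–357. I'll work out the remaining offsets.

Run:
```python
from h import *
c=cap('wrist'); s=r.sense(); p=np.array(s['tcp_pos']);R=np.array(s['ee_rot']);X=R[:,0];Y=R[:,1]
f=c['frame'].astype(int)
print('col328',[(v,f[v,328].max()) for v in range(118,176,2)])
u=lambda v,a,b:[x for x in range(a,b) if abs(f[v,x+1].max()-f[v,x-1].max())>25]
print('row145',u(145,285,375),'row200',u(200,255,400),'plate row128',u(128,240,420))
def loc(u,v,z): q=onz(c,u,v,z)-p; return (q@X*1000).round(1),(q@Y*1000).round(1)
print('stop back/front top',loc(328.5,137,.05),loc(328.5,149,.05),'base top',loc(326.5,166,p[2]-.051+.023),'body axis',loc(326.5,200,p[2]-.051+.02),'plate end',loc(328,122,.012))
go(.5695,-.1,.143,172.75)
```

```text
col328 [(118, np.int64(109)), (120, np.int64(112)), (122, np.int64(179)), (124, np.int64(197)), (126, np.int64(196)), (128, np.int64(197)), (130, np.int64(196)), (132, np.int64(197)), (134, np.int64(195)), (136, np.int64(165)), (138, np.int64(191)), (140, np.int64(200)), (142, np.int64(198)), (144, np.int64(195)), (146, np.int64(192)), (148, np.int64(183)), (150, np.int64(123)), (152, np.int64(117)), (154, np.int64(113)), (156, np.int64(119)), (158, np.int64(159)), (160, np.int64(194)), (162, np.int64(194)), (164, np.int64(206)), (166, np.int64(156)), (168, np.int64(158)), (170, np.int64(157)), (172, np.int64(159)), (174, np.int64(160))]
row145 [] row200 [255] plate row128 [250, 251, 252, 406, 407]
stop back/front top (np.float64(68.2), np.float64(1.8)) (np.float64(61.0), np.float64(1.8)) base top (np.float64(61.4), np.float64(0.5)) body axis (np.float64(50.5), np.float64(0.5)) plate end (np.float64(77.9), np.float64(1.6))
t 15.95 yaw -7.26 dyaw 0.01 shift [ 0.1  0.  64.8] turn [ 0.      0.0008 -0.0001] tcp [ 0.5694 -0.1     0.2078] grip 0.524 30.0 F [-0.1 -0.1 -1.7]
```

Run:
```python
from h import *
c=cap('wrist'); s=r.sense(); p=np.array(s['tcp_pos']);R=np.array(s['ee_rot']);X=R[:,0];Y=R[:,1]
f=c['frame'].astype(int)
print([(v,f[v,327].max()) for v in range(160,200,2)])
def loc(u,v,z): q=onz(c,u,v,z)-p; return (q@X*1000).round(1),(q@Y*1000).round(1)
print('base bottom',loc(326.5,165.5,p[2]-.051-.023),[ (v,loc(326.5,v,p[2]-.051+.023)) for v in (176,180,184)])
```

```text
[(160, np.int64(194)), (162, np.int64(185)), (164, np.int64(198)), (166, np.int64(155)), (168, np.int64(157)), (170, np.int64(159)), (172, np.int64(161)), (174, np.int64(160)), (176, np.int64(201)), (178, np.int64(248)), (180, np.int64(252)), (182, np.int64(251)), (184, np.int64(250)), (186, np.int64(251)), (188, np.int64(251)), (190, np.int64(251)), (192, np.int64(251)), (194, np.int64(250)), (196, np.int64(251)), (198, np.int64(250))]
base bottom (np.float64(57.8), np.float64(0.3)) [(176, (np.float64(58.4), np.float64(0.3))), (180, (np.float64(57.2), np.float64(0.3))), (184, (np.float64(56.0), np.float64(0.3)))]
```

```bash
python3 -m pendant '[[[-1,0.6,6],[0,0,0]],[[-2,1.2,18],[0,0,0]],[[-2,1.2,34],[0,0,0]],[[-2,1.2,50],[0,0,0]],[[-2,1.2,63],[0,0,0]],[[-2,1.2,72],[0,0,0]],[[-2,1.2,77],[0,0,0]],[[-2,1.2,80],[0,0,0]],[[-2,1.2,80],[0,0,0]],[[-2,1.2,80],[0,0,0]]]'
python3 - <<'E'
from h import *
c=cap('wrist','w8'); go(.5675,-.101,.0935,172.75)
s=r.sense(); p=np.array(s['tcp_pos']);R=np.array(s['ee_rot']);X=R[:,0];Y=R[:,1]
f=c['frame'].astype(int)
print([(v,f[v,327].max()) for v in range(100,240,3)])
E
```

```text
time_s: 17.0
tcp_pos: [0.5679, -0.1009, 0.1288]
ee_rot: [[0.992, -0.126, 0.001], [-0.126, -0.992, -0.0], [0.001, -0.0, -1.0]]
wrist_force: [-0.7, 0.9, -2.0]
gripper_width: 0.523
gripper_force: 30.0
t 17.05 yaw -7.23 dyaw -0.02 shift [-0.4  0.1 35.4] turn [-0.0002 -0.0014  0.0003] tcp [ 0.5679 -0.1009  0.1289] grip 0.523 30.0 F [ 0.9 -0.1 -1.5]
[(100, np.int64(111)), (103, np.int64(107)), (106, np.int64(110)), (109, np.int64(110)), (112, np.int64(110)), (115, np.int64(135)), (118, np.int64(193)), (121, np.int64(192)), (124, np.int64(193)), (127, np.int64(193)), (130, np.int64(193)), (133, np.int64(194)), (136, np.int64(157)), (139, np.int64(198)), (142, np.int64(199)), (145, np.int64(194)), (148, np.int64(192)), (151, np.int64(188)), (154, np.int64(167)), (157, np.int64(113)), (160, np.int64(116)), (163, np.int64(119)), (166, np.int64(156)), (169, np.int64(159)), (172, np.int64(160)), (175, np.int64(169)), (178, np.int64(246)), (181, np.int64(249)), (184, np.int64(249)), (187, np.int64(249)), (190, np.int64(249)), (193, np.int64(250)), (196, np.int64(250)), (199, np.int64(249)), (202, np.int64(250)), (205, np.int64(250)), (208, np.int64(249)), (211, np.int64(251)), (214, np.int64(249)), (217, np.int64(250)), (220, np.int64(250)), (223, np.int64(250)), (226, np.int64(249)), (229, np.int64(251)), (232, np.int64(249)), (235, np.int64(250)), (238, np.int64(251))]
```

```bash
python3 -m pendant '[[[0,0,2],[0,0,0]],[[0,0,5],[0,0,0]],[[0,0,8],[0,0,0]],[[0,0,10],[0,0,0]],[[0,0,12],[0,0,0]]]'; python3 -m pendant '[[[0,0,2],[0,0,0]],[[0,0,5],[0,0,0]],[[0,0,8],[0,0,0]],[[0,0,11],[0,0,0]],[[0,0,13],[0,0,0]]]';python3 -m pendant '[[[0,0,2],[0,0,0]],[[0,0,4],[0,0,0]],[[0,0,6],[0,0,0]],[[0,0,8],[0,0,0]],[[0,0,9],[0,0,0]],[[0,0,9],[0,0,0]]]'
```

```text
time_s: 17.55
tcp_pos: [0.57, -0.1018, 0.1211]
ee_rot: [[0.992, -0.124, 0.007], [-0.124, -0.992, -0.002], [0.007, 0.001, -1.0]]
wrist_force: [-3.6, -2.4, 20.5]
gripper_width: 0.523
gripper_force: 30.0
time_s: 18.05
tcp_pos: [0.5701, -0.1016, 0.1065]
ee_rot: [[0.992, -0.125, 0.008], [-0.125, -0.992, -0.001], [0.008, 0.0, -1.0]]
wrist_force: [0.2, -2.9, 7.1]
gripper_width: 0.518
gripper_force: 30.0
time_s: 18.65
tcp_pos: [0.5664, -0.1012, 0.0935]
ee_rot: [[0.992, -0.126, -0.003], [-0.126, -0.992, -0.0], [-0.003, 0.001, -1.0]]
wrist_force: [-1.4, -3.7, -1.0]
gripper_width: 0.524
gripper_force: 30.0
```

```bash
python3 -m pendant '[[[0,0,1],[0,0,0]],[[0,0,2],[0,0,0]],[[0,0,3],[0,0,0]],[[0,0,3],[0,0,0]]]'
python3 - <<'E'
from h import *
cap('wrist','w9'); c=cap('side'); cv2.imwrite('pics/s9.png',cv2.resize(c['frame'][255:345,260:380,::-1],(780,585),interpolation=cv2.INTER_CUBIC)); go(.5675,-.101,.0935,172.75)
E
```

```text
time_s: 19.05
tcp_pos: [0.5665, -0.1012, 0.0934]
ee_rot: [[0.992, -0.125, -0.002], [-0.125, -0.992, -0.001], [-0.002, 0.001, -1.0]]
wrist_force: [-6.7, -3.3, 14.3]
gripper_width: 0.518
gripper_force: 30.0
t 19.15 yaw -7.21 dyaw -0.04 shift [ 1.  -0.3 -0.1] turn [0.001  0.0021 0.0006] tcp [ 0.5664 -0.1012  0.0934] grip 0.522 30.0 F [-7.6 -2.3 15.3]
```

```bash
python3 -m pendant '[[[0,0,1.5],[0,0,0]],[[0,0,3],[0,0,0]],[[0,0,3],[0,0,0]],[[0,0,0],[0,0,0]],[[0,0,-3],[0,0,0]],[[0,0,-3],[0,0,0]]]';python3 -m pendant '[[[0,0,0],[0,0,0]],[[0,0,0],[0,0,0]],[[0,0,0],[0,0,0]],[[0,0,0],[0,0,0]],[[0,0,0],[0,0,0]]]' 0.8;  python3 -m pendant '[[[0,0,-5],[0,0,0]],[[0,0,-20],[0,0,0]],[[0,0,-45],[0,0,0]],[[0,0,-75],[0,0,0]],[[0,0,-105],[0,0,0]],[[0,0,-130],[0,0,0]],[[0,0,-147],[0,0,0]],[[0,0,-157],[0,0,0]],[[-2,0,-162],[0,0,0]],[[-2,0,-162],[0,0,0]]]'
python3 - <<'E'
from h import *
go(.525,-.323,.25,-166)
E
```

```text
time_s: 19.75
tcp_pos: [0.5665, -0.101, 0.0936]
ee_rot: [[0.992, -0.126, -0.002], [-0.126, -0.992, 0.0], [-0.002, 0.0, -1.0]]
wrist_force: [-1.9, -3.9, -2.5]
gripper_width: 0.523
gripper_force: 30.0
time_s: 20.25
tcp_pos: [0.5678, -0.1007, 0.0944]
ee_rot: [[0.992, -0.126, 0.001], [-0.126, -0.992, 0.0], [0.001, -0.0, -1.0]]
wrist_force: [-0.0, 0.4, -0.6]
gripper_width: 0.788
gripper_force: 0.0
time_s: 21.25
tcp_pos: [0.5652, -0.1006, 0.2564]
ee_rot: [[0.992, -0.126, 0.0], [-0.126, -0.992, 0.0], [0.0, -0.0, -1.0]]
wrist_force: [0.1, -0.5, -0.3]
gripper_width: 0.802
gripper_force: 0.0
t 21.25 yaw -7.24 dyaw 21.24 shift [-11.8 225.7   6.3] turn [-2.000e-04 -1.000e-04 -3.707e-01] tcp [ 0.5652 -0.1006  0.2564] grip 0.802 0.0 F [ 0.1 -0.5 -0.3]
```

```bash
python3 -m pendant '[[[-4,12,0],[0,0,-0.02]],[[-13,38,0],[0,0,-0.06]],[[-25,74,0],[0,0,-0.12]],[[-38,112,0],[0,0,-0.18]],[[-51,150,0],[0,0,-0.24]],[[-64,188,0],[0,0,-0.3]],[[-75,220,0],[0,0,-0.35]],[[-83,243,0],[0,0,-0.371]],[[-86,252,0],[0,0,-0.371]],[[-87,254,0],[0,0,-0.371]]]' 0.6
python3 - <<'E'
from h import *
w=cap('wrist'); s=cap('side'); t=cap('top')
o=np.zeros((600,800,3),np.uint8); f=lambda im,W,H:cv2.resize(im[:,:,::-1],(W,H),interpolation=cv2.INTER_CUBIC)
o[:300,:400]=f(s['frame'][265:340,265:365],400,300); o[:300,400:]=f(t['frame'][205:310,300:440],400,300)
o[300:,:400]=f(w['frame'],400,300); cv2.imwrite('pics/m10.png',o); cv2.imwrite('pics/w10.png',w['frame'][:,:,::-1])
go(.525,-.323,.25,-166)
E
```

```text
time_s: 22.25
tcp_pos: [0.4465, -0.3422, 0.2551]
ee_rot: [[0.971, 0.24, -0.002], [0.24, -0.971, 0.001], [-0.002, -0.001, -1.0]]
wrist_force: [-0.1, 0.2, 0.6]
gripper_width: 0.598
gripper_force: 0.0
t 22.4 yaw 14.05 dyaw -0.05 shift [79.6  1.3  5.8] turn [-0.0006  0.0005  0.0008] tcp [ 0.4475 -0.341   0.2558] grip 0.6 0.0 F [0.7 0.1 0.5]
```

View pics/m10.png

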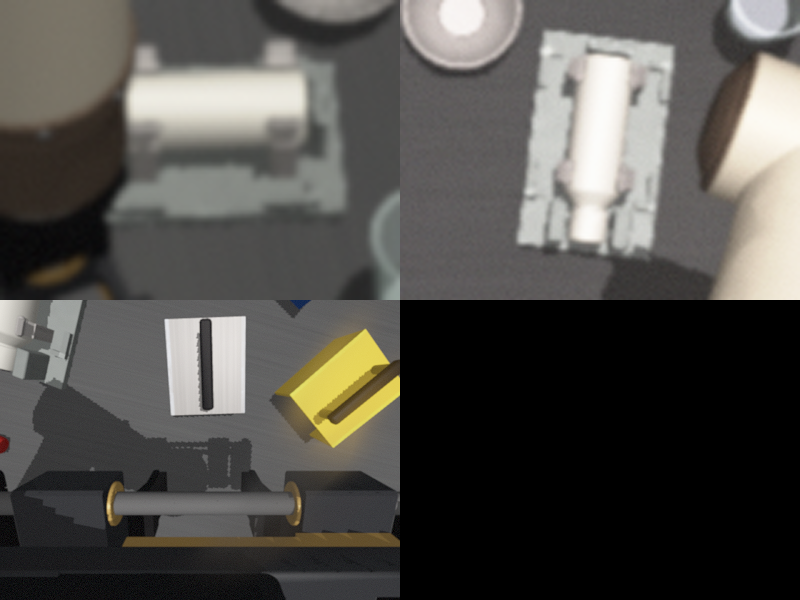

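The views show the bottle home between both finger pairs with the cap in the fork. The wrist view shows the white guard's handle at about (330,32) to (333,174). Measuring the handle.

Run:
```python
from h import *
c=cap('wrist'); s=r.sense(); p=np.array(s['tcp_pos']);R=np.array(s['ee_rot'])
m=np.zeros((480,640),np.uint8); m[20:185,317:350]=(c['frame'][20:185,317:350].max(2)<70)*255
k=max(cv2.findContours(m,0,2)[0],key=cv2.contourArea); rc=cv2.minAreaRect(k); b=cv2.boxPoints(rc); print(rc)
x=np.array(sorted(b.tolist(),key=lambda q:q[1])); A=x[:2].mean(0);B=x[2:].mean(0)
a=onz(c,*A,.1);e=onz(c,*B,.1); d=a-e
print(A,B,a,e,np.linalg.norm(d),'mid',(a+e)/2,'yaw',np.degrees(np.arctan2(d[1],d[0])))
q=(a+e)/2; go(q[0],q[1],.25,np.degrees(np.arctan2(d[1],d[0])))
mm=(c['frame'].min(2)>170).astype(np.uint8)*255; mm[:20]=0; mm[190:]=0;mm[:,:240]=0;mm[:,410:]=0
k=max(cv2.findContours(mm,0,2)[0],key=cv2.contourArea); b=cv2.boxPoints(cv2.minAreaRect(k)); g=np.array([onz(c,*z,.064) for z in b]); print('guard top',g.mean(0),[(np.linalg.norm(g[i]-g[i-1]).round(4)) for i in range(4)])
```

```text
((331.3746643066406, 105.48316955566406), (143.14659118652344, 17.99666976928711), 88.8982925415039)
[329.99850464  33.92310333] [332.75082397 177.04323578] [ 0.56985476 -0.31279442  0.1       ] [ 0.49127109 -0.33439266  0.1       ] 0.08149771790161603 mid [ 0.53056293 -0.32359354  0.1       ] yaw 15.367931904504497
t 22.45 yaw 14.08 dyaw 1.29 shift [84.6  3.4  5.9] turn [-0.0004  0.0003 -0.0224] tcp [ 0.4476 -0.3408  0.256 ] grip 0.598 0.0 F [ 0.6 -0.6 -0.6]
guard top [ 0.53115631 -0.32435243  0.064     ] [np.float64(0.1004), np.float64(0.0844), np.float64(0.1002), np.float64(0.0928)]
```

```bash
python3 -m pendant '[[[10,1,0],[0,0,0]],[[35,2,0],[0,0,-0.02]],[[62,3,0],[0,0,-0.02]],[[80,3,0],[0,0,-0.02]],[[84,3,4],[0,0,-0.02]],[[84,3,14],[0,0,-0.02]],[[84,3,28],[0,0,-0.02]],[[84,3,40],[0,0,-0.02]],[[84,3,48],[0,0,-0.02]],[[84,3,50],[0,0,-0.02]]]'
python3 - <<'E'
from h import *
w=cap('wrist','w11'); go(.5306,-.3236,.146,15.2)
m=(w['frame'][100:300].max(2)<60)
for v in (150,180,200,220): 
    u=np.where(w['frame'][v,270:390].max(1)<70)[0]+270; print(v,u.min() if len(u) else None,u.max() if len(u) else None)
E
```

```text
time_s: 23.45
tcp_pos: [0.5285, -0.3241, 0.2048]
ee_rot: [[0.965, 0.261, -0.002], [0.261, -0.965, 0.001], [-0.002, -0.002, -1.0]]
wrist_force: [0.3, 0.5, -0.1]
gripper_width: 0.601
gripper_force: 0.0
t 23.5 yaw 15.15 dyaw 0.05 shift [ 2.  -0.1 59.3] turn [-0.001   0.0015 -0.0009] tcp [ 0.5288 -0.3243  0.2053] grip 0.601 0.0 F [0.5 0.3 0.6]
150 None None
180 None None
200 316 336
220 316 336
```

```bash
python3 -m pendant '[[[0,0,5],[0,0,0]],[[1,0,14],[0,0,0]],[[2,0,26],[0,0,0]],[[2,0,37],[0,0,0]],[[2,0,46],[0,0,0]],[[2,0,53],[0,0,0]],[[2,0,57],[0,0,0]],[[2,0,58.5],[0,0,0]],[[2,0,58.5],[0,0,0]]]' && python3 -m pendant '[[[0,0,0],[0,0,0]],[[0,0,0],[0,0,0]],[[0,0,0],[0,0,0]],[[0,0,0],[0,0,0]],[[0,0,0],[0,0,0]],[[0,0,0],[0,0,0]],[[0,0,0],[0,0,0]],[[0,0,0],[0,0,0]],[[0,0,0],[0,0,0]]]' 0
```

```text
time_s: 24.4
tcp_pos: [0.5314, -0.3238, 0.1477]
ee_rot: [[0.965, 0.262, 0.0], [0.262, -0.965, -0.0], [0.0, 0.0, -1.0]]
wrist_force: [0.9, 0.2, -0.1]
gripper_width: 0.603
gripper_force: 0.0
time_s: 25.3
tcp_pos: [0.5313, -0.3237, 0.1478]
ee_rot: [[0.965, 0.262, -0.0], [0.262, -0.965, 0.0], [-0.0, -0.0, -1.0]]
wrist_force: [0.2, 0.3, 0.7]
gripper_width: 0.133
gripper_force: 30.0
```

```bash
python3 -m pendant '[[[0,0,-4],[0,0,0]],[[0,0,-12],[0,0,0]],[[0,0,-25],[0,0,0]],[[0,0,-40],[0,0,0]],[[0,0,-56],[0,0,0]],[[0,0,-72],[0,0,0]],[[0,0,-87],[0,0,0]],[[0,0,-100],[0,0,0]],[[0,0,-108],[0,0,0]],[[0,0,-110],[0,0,0]]]'
python3 - <<'E'
from h import *
go(.570,-.1014,.258,172.75)
E
```

```text
time_s: 26.3
tcp_pos: [0.5317, -0.3238, 0.2592]
ee_rot: [[0.965, 0.262, 0.002], [0.262, -0.965, -0.001], [0.002, 0.001, -1.0]]
wrist_force: [-0.6, -0.2, -3.3]
gripper_width: 0.137
gripper_force: 30.0
t 26.3 yaw 15.17 dyaw -22.42 shift [  95.2 -204.7    1.1] turn [ 0.0009 -0.0022  0.3913] tcp [ 0.5317 -0.3238  0.2592] grip 0.137 30.0 F [-0.6 -0.2 -3.3]
```

```bash
python3 -m pendant '[[[4,-9,0],[0,0,0.02]],[[13,-29,0],[0,0,0.06]],[[27,-58,0],[0,0,0.12]],[[42,-90,0],[0,0,0.18]],[[56,-121,0],[0,0,0.24]],[[70,-150,0],[0,0,0.3]],[[82,-176,0],[0,0,0.35]],[[90,-194,0],[0,0,0.385]],[[94,-203,0],[0,0,0.391]],[[95,-205,0],[0,0,0.391]]]'
python3 - <<'E'
from h import *
cap('wrist','w12'); go(.570,-.1014,.170,172.75)
E
```

```text
time_s: 27.3
tcp_pos: [0.5693, -0.1002, 0.2573]
ee_rot: [[0.992, -0.124, -0.001], [-0.124, -0.992, 0.0], [-0.001, 0.0, -1.0]]
wrist_force: [0.6, -0.4, -3.6]
gripper_width: 0.135
gripper_force: 30.0
t 27.35 yaw -7.16 dyaw -0.09 shift [ 0.8  0.6 87.4] turn [0.0002 0.0008 0.0015] tcp [ 0.5694 -0.1007  0.2574] grip 0.136 30.0 F [-0.5 -0.4 -2.7]
```

View pics/w12.png

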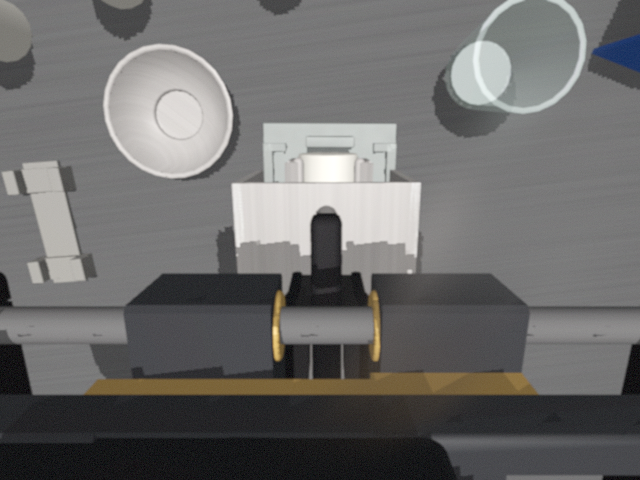

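The wrist view shows the guard hanging square over the nest: its far edge at row 183, columns 233–420; nest stop at columns 306–355, row 141; plate columns 263–397. Checking offsets numerically.

Run:
```python
from h import *
c=cap('wrist'); s=r.sense(); p=np.array(s['tcp_pos']);R=np.array(s['ee_rot']);X=R[:,0];Y=R[:,1]
def loc(u,v,z): q=onz(c,u,v,z)-p; return (q@X*1000).round(1),(q@Y*1000).round(1)
f=c['frame'].astype(int); print([(v,f[v,327].max()) for v in range(120,190,3)])
h=p[2]-.0538-.030
print('guard edge',loc(326.5,183,h),loc(233,183,h),loc(420,183,h),'stop',loc(330.5,137,.05),loc(330.5,147,.05),'plate',loc(263,125,.012),loc(397,125,.012))
```

```text
[(120, np.int64(118)), (123, np.int64(154)), (126, np.int64(207)), (129, np.int64(206)), (132, np.int64(206)), (135, np.int64(190)), (138, np.int64(209)), (141, np.int64(207)), (144, np.int64(202)), (147, np.int64(149)), (150, np.int64(125)), (153, np.int64(161)), (156, np.int64(253)), (159, np.int64(255)), (162, np.int64(255)), (165, np.int64(255)), (168, np.int64(255)), (171, np.int64(255)), (174, np.int64(255)), (177, np.int64(255)), (180, np.int64(255)), (183, np.int64(215)), (186, np.int64(231)), (189, np.int64(231))]
guard edge (np.float64(49.4), np.float64(-0.9)) (np.float64(49.4), np.float64(-42.6)) (np.float64(49.5), np.float64(40.7)) stop (np.float64(67.8), np.float64(2.0)) (np.float64(60.6), np.float64(2.0)) plate (np.float64(76.9), np.float64(-53.2)) (np.float64(76.9), np.float64(57.0))
```

```bash
python3 -m pendant '[[[1,1.8,5],[0,0,0.0015]],[[1,1.8,15],[0,0,0.0015]],[[1,1.8,28],[0,0,0.0015]],[[1,1.8,42],[0,0,0.0015]],[[1,1.8,55],[0,0,0.0015]],[[1,1.8,67],[0,0,0.0015]],[[1,1.8,77],[0,0,0.0015]],[[1,1.8,83],[0,0,0.0015]],[[1,1.8,86],[0,0,0.0015]],[[1,1.8,86],[0,0,0.0015]]]'; python3 -m pendant '[[[0,0,1.5],[0,0,0]],[[0,0,3],[0,0,0]],[[0,0,4.5],[0,0,0]],[[0,0,6],[0,0,0]],[[0,0,7.5],[0,0,0]],[[0,0,9],[0,0,0]],[[0,0,9],[0,0,0]]]';  python3 -m pendant '[[[0,0,0.7],[0,0,0]],[[0,0,1.4],[0,0,0]],[[0,0,2],[0,0,0]],[[0,0,3],[0,0,0]],[[0,0,3],[0,0,0]]]'
```

```text
time_s: 28.4
tcp_pos: [0.5702, -0.1029, 0.1715]
ee_rot: [[0.992, -0.127, -0.0], [-0.127, -0.992, -0.0], [-0.0, 0.0, -1.0]]
wrist_force: [0.2, 0.2, -2.6]
gripper_width: 0.138
gripper_force: 30.0
time_s: 29.1
tcp_pos: [0.57, -0.1029, 0.1624]
ee_rot: [[0.992, -0.127, -0.001], [-0.127, -0.992, 0.0], [-0.001, 0.0, -1.0]]
wrist_force: [0.0, -0.5, -3.7]
gripper_width: 0.134
gripper_force: 30.0
time_s: 29.6
tcp_pos: [0.5703, -0.103, 0.1598]
ee_rot: [[0.992, -0.127, 0.0], [-0.127, -0.992, -0.0], [0.0, 0.0, -1.0]]
wrist_force: [0.6, -0.7, -3.3]
gripper_width: 0.136
gripper_force: 30.0
```

```bash
python3 -m pendant '[[[0,0,0.6],[0,0,0]],[[0,0,1.2],[0,0,0]],[[0,0,1.8],[0,0,0]],[[0,0,1.8],[0,0,0]]]'
```

```text
time_s: 30.0
tcp_pos: [0.5703, -0.103, 0.1598]
ee_rot: [[0.992, -0.127, 0.001], [-0.127, -0.992, -0.001], [0.001, 0.0, -1.0]]
wrist_force: [-4.0, 0.1, 7.4]
gripper_width: 0.134
gripper_force: 30.0
```

```bash
python3 -m pendant '[[[0,0,-1.8],[0,0,0]],[[0,0,-1.8],[0,0,0]]]'; python3 -m pendant '[[[0,0,0],[0,0,0]],[[0,0,0],[0,0,0]],[[0,0,0],[0,0,0]],[[0,0,0],[0,0,0]],[[0,0,0],[0,0,0]],[[0,0,0],[0,0,0]]]' 0.5;  python3 -m pendant '[[[0,0,-5],[0,0,0]],[[0,0,-15],[0,0,0]],[[0,0,-32],[0,0,0]],[[0,0,-52],[0,0,0]],[[0,0,-75],[0,0,0]],[[-20,0,-98],[0,0,0]],[[-50,0,-115],[0,0,0]],[[-80,0,-125],[0,0,0]],[[-95,0,-130],[0,0,0]],[[-100,0,-130],[0,0,0]]]'
python3 - <<'E'
from h import *
w=cap('wrist'); s=cap('side'); t=cap('top')
o=np.zeros((600,800,3),np.uint8); f=lambda im,W,H:cv2.resize(im[:,:,::-1],(W,H),interpolation=cv2.INTER_CUBIC)
o[:300,:400]=f(s['frame'][255:345,260:380],400,300); o[:300,400:]=f(t['frame'][205:310,300:440],400,300)
o[300:,:]=f(w['frame'][0:240],800,300); cv2.imwrite('pics/m13.png',o)
d=np.array([np.cos(np.radians(-7.25)),np.sin(np.radians(-7.25))]);n=np.array([-d[1],d[0]])
for q in [(-50,-42),(-50,42),(50,-42),(50,42)]: print(proj(w,[*(np.array([.57,-.1018])+d*q[0]/1e3+n*q[1]/1e3),.076]).round(1))
go(.57,-.1,.25,172.75)
E
```

```text
time_s: 30.2
tcp_pos: [0.5703, -0.1029, 0.1598]
ee_rot: [[0.992, -0.128, 0.001], [-0.128, -0.992, 0.0], [0.001, -0.0, -1.0]]
wrist_force: [-0.3, 0.3, 0.7]
gripper_width: 0.133
gripper_force: 30.0
time_s: 30.8
tcp_pos: [0.5702, -0.1029, 0.1598]
ee_rot: [[0.992, -0.127, 0.0], [-0.127, -0.992, 0.0], [0.0, -0.0, -1.0]]
wrist_force: [-0.1, -0.7, -0.4]
gripper_width: 0.489
gripper_force: 0.0
time_s: 31.8
tcp_pos: [0.47, -0.0901, 0.292]
ee_rot: [[0.992, -0.127, 0.004], [-0.127, -0.992, 0.0], [0.004, -0.001, -1.0]]
wrist_force: [1.0, -0.6, 0.7]
gripper_width: 0.501
gripper_force: 0.0
[380.3 160.9]
[271.1 161. ]
[385.   16.8]
[265.9  17. ]
t 31.95 yaw -7.31 dyaw 0.06 shift [99.1 -2.8 40.2] turn [-0.0002 -0.0011 -0.001 ] tcp [ 0.4714 -0.0902  0.2901] grip 0.501 0.0 F [0.  0.8 0.8]
```

View pics/m13.png

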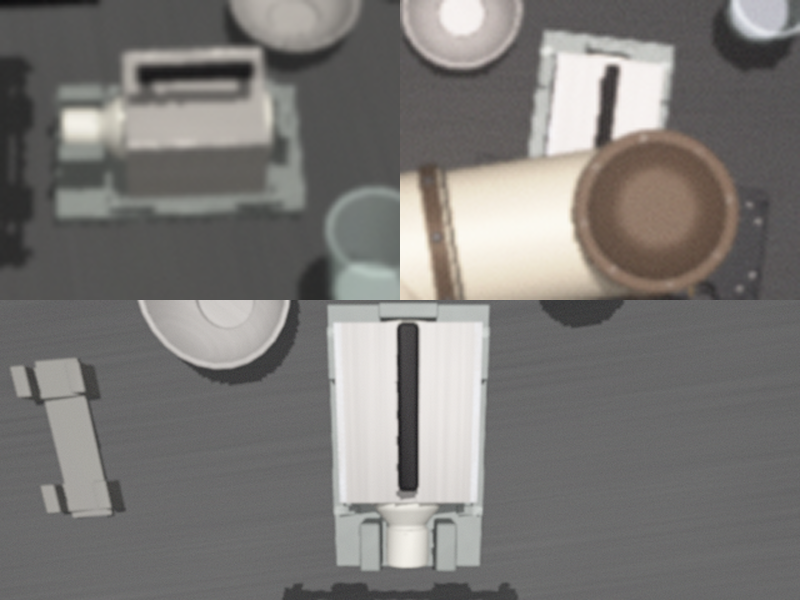

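The final views show the guard square and flat on the plate inside the stops. Its top edges match the predicted home position (rows 17–162, columns 268–383), and the cap lies in the fork. The gripper is clear, so I'm handing in.

```bash
python3 -c "
from station import r
print(r.finish_job())"
```

```text
the job is handed in; nothing more can be done
None
```

I handed the job in at about 32 s: the bottle is snapped fully home in the nest with its cap in the fork, and the steel guard was set over it afterwards and stands down on the plate inside the corner stops; the hand-in returned no verdict.

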